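Show which bit and where to bore the second hinge cup

ROBOT

A 6-joint arm with a two-finger parallel gripper is mounted at the origin on the work surface. World frame = base frame: x ahead of the robot, y to its left, z up, the work surface at z = 0. Lengths are in mm, angles in degrees, forces in N, time in s.
With the tool pointing down it reaches from about 300 to 850 mm from the base axis. Payload 4.2 kg.
Tool frame: the origin (TCP) lies between the finger pads, 19 mm behind the fingertips; this is the grasp point; z points along the fingers, y is the line along which they close (so a half turn about z gives the same grasp; the last joint's range is limited). The gripper opens to 91 mm and grips with 3 to 60 N. Pads are 32 mm wide; open, the fingers measure 118 mm over their backs; the gripper's body (76 mm by 178 mm) begins 60 mm behind the grasp point.
Start: joints at [69.844, 18.312, 89.639, -0, 72.044, -1.146], TCP at [187.306, 543.652, 232.776] pointing down, gripper open.
Joint ranges: [-177.97, 177.97], [-48.28, 115.42], [12.27, 149.76], [-77.06, 257.06], [2.81, 150.46], [-146.56, 146.56]. Speed limits (degrees/s): [147.25, 147.25, 180, 180, 180, 180].

INTERFACE

Orientations are given as [roll, pitch, yaw] about the fixed x, y, z axes, in that order (R = Rz(yaw) Ry(pitch) Rx(roll)).
In Python, from workcell import env gives the robot as it stands.
- The arm moves only by the tool send_rows, never from a script. Its argument "steps" is a list that holds one entry, the list of rows, each a list of 5 numbers: the shift along the tool's x, y, z scaled (see below), then the turn about the tool's z scaled (see below), then the opening, from 0 (shut) to 1 (fully open). In form: [[[dx, dy, dz, yaw, fingers], ...]]. A call has 1 to 5 rows; each row shifts and turns the commanded pose from where the row before left it, along the tool's axes as they then stand; what a row does not reach is not made up. The controller multiplies each number of a shift by 0.04 m and each number of a turn by 0.12 rad. A row lasts 1/12 s, in which the tool goes at most 41.7 mm and 7.16 degrees, less where a joint would pass 70% of its speed; a pose out of reach is approached as far as the arm can. A call with a number of a shift or a turn outside -1 to 1 is refused whole. A call with a gripper value outside its range is refused whole. The fingers move at their own pace and stop on an object; "squeeze" is the grip in N (left out, the last holds). Time passes only in rows, so rows that do not move let the fingers close. It gives the time, the measured TCP pose, the force, the opening and the grip force at its end, in the units of the state.
- env.state(): the state, without advancing time (a new reading comes with each control period).
- env.grab_frame(name): name is "scene" or "top"; returns a dict with "pixels" (384x512x3 uint8, red, green, blue), "depth" (384x512 float32, mm along the optical axis (not along the pixel's ray), 0 where there is no reading), "intrinsics" (3x3 intrinsics, pixels), "cam_to_world" (4x4, takes a point from camera to world coordinates). Camera axes: x right, y down, z forward; pixel columns grow to the right and rows downward; lengths in mm; the calibration is good to about 2 mm. A picture is of the moment at which its call begins.
- env.job_done(): hands the job in; it is judged then, once.
The state is a dict: "time_s": time; "qpos": joint angles; "qvel": joint speeds; "effort": joint torques, N m; "ee_pos": TCP position; "ee_rot": TCP orientation; "force": force on the tool from outside, world axes, zero at the start; "torque": the same for the moment, N m; "gripper_width": finger opening in mm; "gripper_force": force on a finger pad.
Only numpy, scipy, OpenCV 4.12 (cv2) and the standard library are available. Lean on these libraries where they do the work, as an engineer would, in place of code of your own. Each camera call takes 0.05 s, during which the arm holds its last target. There are 200 camera calls.

TASK

Show the apprentice how to finish this cabinet door by pointing, touching nothing: hold the fingertips, straight down, about two centimetres above the widest of the Forstner bits in the wooden block for about two seconds, then in the same way above the pencil cross where the second hinge cup is to be bored (the cross on the same long frame member as the cup hole already there). Finish while still pointing at that cross, and do not point at any other bit, cross or hole on the way.

Things in the scene. Friction and masses are not known exactly. Their poses are not given: they have to be found in the camera images.
- stand: wooden block 110 (its x) x 160 (its y) x 50 mm high, fixed, with five Forstner bits standing in its holes, heads up, in two rows (three and two), bit centres at least 50 mm apart. A tape measure, an offcut and a clamp, all lower than 70 mm, and farther to its left a 225 mm high black tool box stand around it, none within 25 mm of the block. Origin at the centre of its underside, z up
- bit_12_top (a point): centre of the top of the Forstner bit of 12 mm head diameter; plain steel, loose in its hole (which bit is in which hole varies), top 100 mm above the bench like all of them; a centre spur stands 2.5 mm above this point; z up
- bit_15_top (a point): centre of the top of the Forstner bit of 15 mm head diameter; plain steel, loose in its hole (which bit is in which hole varies), top 100 mm above the bench like all of them; a centre spur stands 2.5 mm above this point; z up
- bit_20_top (a point): centre of the top of the Forstner bit of 20 mm head diameter; plain steel, loose in its hole (which bit is in which hole varies), top 100 mm above the bench like all of them; a centre spur stands 2.5 mm above this point; z up
- bit_25_top (a point): centre of the top of the Forstner bit of 25 mm head diameter; plain steel, loose in its hole (which bit is in which hole varies), top 100 mm above the bench like all of them; a centre spur stands 2.5 mm above this point; z up
- bit_35_top (a point): centre of the top of the Forstner bit of 35 mm head diameter - THE WIDEST, the one for 35 mm hinge cups; plain steel, loose in its hole (which bit is in which hole varies), top 100 mm above the bench like all of them; a centre spur stands 2.5 mm above this point; z up
- door: small wooden frame-and-panel cabinet door, loose, lying inside face up, 220 (its x) x 320 (its y) x 18 mm, frame members 60 mm wide, panel sunk 6 mm below the frame's face; any yaw. Its -x long edge is the hinge edge. Origin at the centre of its underside, z up. A pencil and a loose hinge lie on its panel and stay below 35 mm above the bench
- hinge_mark (a point): on the door's upper face (18 mm above the bench): centre of the larger pencil cross (lines 40 mm long, 2 mm wide), 22 mm in from the hinge edge, on the same long frame member as the hinge cup already bored and 160 mm from it: where the second hinge cup is to be bored; z up
- bored_cup (a point): on the door's upper face: centre of the mouth of the hinge cup already bored, a round blind hole 35 mm across, 12.5 mm deep; z up
- knob_mark (a point): on the door's upper face: centre of the smaller pencil cross (lines 26 mm) for the knob, on the other long frame member; z up
- pencil: flat red carpenter's pencil, 165 mm long, lying on the door's sunken panel. Bystander; origin at the middle of its underside
- hinge: steel concealed cabinet hinge (round 35 mm cup, 75 mm arm), lying on the door's sunken panel. Bystander; origin under the centre of its cup
- tape_measure: yellow and black tape measure, 75 x 36 x 64 mm high. Bystander; origin at the centre of its underside
Mind the look-alikes: they are no part of the job. What is shaped like the part that bears bit_35_top but orange or purple is not meant.

How it is judged (in metres and radians):
On the way, in this order (a step that is already met when the one before it is completed fails the run):
1. the fingertips point down at the widest Forstner bit, just above it, for 1.5 s (horizontal distance between the grasp point and bit_35_top below 0.015 m and z of the grasp point in the frame of bit_35_top between 0 and 0.075 m and angle between the grasp point's own z axis and vertical above 2.62 rad), for 1.5 s.
2. the fingertips point down at the cross for the second hinge cup, just above it, for 1 s (horizontal distance between the grasp point and hinge_mark below 0.015 m and z of the grasp point in the frame of hinge_mark between 0 and 0.075 m and angle between the grasp point's own z axis and vertical above 2.62 rad), for 1 s.
At the end, for the whole second after the job is handed in: still pointing: the tool point is within 15 mm sideways of the hinge cup cross and less than 75 mm above the door, the tool within 30 degrees of straight down; door, bits, pencil, loose hinge and tape measure are within 8 mm of where they began (all of step 2 and distance of each of bit_12_top, bit_15_top, bit_20_top, bit_25_top, bit_35_top, door, pencil, hinge, tape_measure from where it was at the start of the episode below 0.008 m); the robot touches nothing.
It fails at once if the robot touches anything (a push of more than 0.5 N) (contact force between any of the arm, the fingers and anything else above 0.5 N).
It fails at once if a bit, the door, the pencil, the loose hinge or the tape measure is lifted, carried or shoved more than 8 mm (distance of any of bit_12_top, bit_15_top, bit_20_top, bit_25_top, bit_35_top, door, pencil, hinge, tape_measure from where it was at the start of the episode above 0.008 m).
It fails at once if the tool point goes within 12 mm sideways of, and less than 60 mm above, a wrong bit, the bored cup or the knob cross ((horizontal distance between the grasp point and bit_12_top below 0.012 m and z of the grasp point in the frame of bit_12_top below 0.06 m) or (horizontal distance between the grasp point and bit_15_top below 0.012 m and z of the grasp point in the frame of bit_15_top below 0.06 m) or (horizontal distance between the grasp point and bit_20_top below 0.012 m and z of the grasp point in the frame of bit_20_top below 0.06 m) or (horizontal distance between the grasp point and bit_25_top below 0.012 m and z of the grasp point in the frame of bit_25_top below 0.06 m) or (horizontal distance between the grasp point and bored_cup below 0.012 m and z of the grasp point in the frame of bored_cup below 0.06 m) or (horizontal distance between the grasp point and knob_mark below 0.012 m and z of the grasp point in the frame of knob_mark below 0.06 m)).
It also fails if it takes over 46 s, if anything falls off the work surface, if the arm or the gripper's body presses on something with over 40 N, if the wrist force passes 120 N, or if a joint passes its speed limit or range.

## Working session

There is one attempt and no reset: what is moved stays moved. The work goes in short steps, Python scripts to look and compute and a tool call to move; the robot and the scene stay as the last step left them, time stands still between calls to the robot, and variables do not carry over. Pictures are saved under pics/ and viewed, at most 10 in all, crops included, and the job is handed in when it is done.

Besides the shell and the picture viewer there is one more tool, called after "Call:" as a command line: name --argument value ..., lists and objects as JSON in quotes. send_rows: Moves the arm, as the interface text tells. Shifts and turns lie within -1 to 1; 1 stands for 0.04 m of shift or 0.12 rad of turn. Its arguments: {"type":"object","properties":{"steps":{"type":"array"},"squeeze":{"type":"number"}},"required":["steps"]}

```bash
mkdir -p pics; cat > h.py <<'E'
import numpy as np, cv2
from workcell import env
def grab(n):
    f=env.grab_frame(n); np.savez(f'{n}.npz',**{k:np.array(v) for k,v in f.items()}); return f
def load(n): return np.load(f'{n}.npz')
def px(f,u,v,z=None):
    K=f['intrinsics'];T=f['cam_to_world'];r=np.linalg.inv(K)@[u,v,1.]
    if z is None: d=f['depth'][int(round(v)),int(round(u))]; return (T@np.r_[r*d,1])[:3]
    R=T[:3,:3]@r; o=T[:3,3]; return o+R*(z-o[2])/R[2]
E
python3 - <<'E'
from h import *
for n in('top','scene'):
    f=grab(n); cv2.imwrite(f'pics/{n}.png',cv2.resize(f['pixels'][:,:,::-1],(800,600),interpolation=cv2.INTER_CUBIC)); print(n,np.round(f['cam_to_world'],3).tolist(),f['intrinsics'].tolist() if hasattr(f['intrinsics'],'tolist') else f['intrinsics'])
print(env.state())
E
```

```text
top [[0.023, -0.998, 0.052, 493.116], [-1.0, -0.023, 0.006, 87.596], [-0.005, -0.052, -0.999, 1373.947], [0.0, 0.0, 0.0, 1.0]] [[449.530177280198, 0.0, 252.17283414704872], [0.0, 449.530177280198, 189.17743906678248], [0.0, 0.0, 1.0]]
scene [[-0.872, 0.377, -0.311, 862.837], [0.489, 0.651, -0.58, 617.802], [-0.017, -0.658, -0.753, 773.073], [0.0, 0.0, 0.0, 1.0]] [[359.85309256138714, 0.0, 257.2758163363408], [0.0, 359.85309256138714, 195.3131709523417], [0.0, 0.0, 1.0]]
{'time_s': 0.1, 'qpos': array([ 6.98433247e+01,  1.83476880e+01,  8.96978699e+01, -2.28200223e-04,
        7.20443675e+01, -1.14718436e+00]), 'qvel': array([ 0.05351414, -0.00074348, -0.24838416, -0.05007729, -0.00051938,
       -0.06621375]), 'effort': array([-1.10524026e-03, -4.13333201e+01, -2.32507253e+01,  7.28400657e-02,
        4.23310418e-02, -4.59568878e-05]), 'ee_pos': array([187.16211853, 543.2508223 , 232.01771874]), 'ee_rot': array([-1.79910088e+02, -1.58344576e-03,  1.60990578e+02]), 'force': array([ 0.85015244, -0.19472307, -0.87320532]), 'torque': array([ 0.05638456, -0.02809535,  0.01395011]), 'gripper_force': 0.0, 'gripper_width': 91.13811372704345}
```

View pics/top.png

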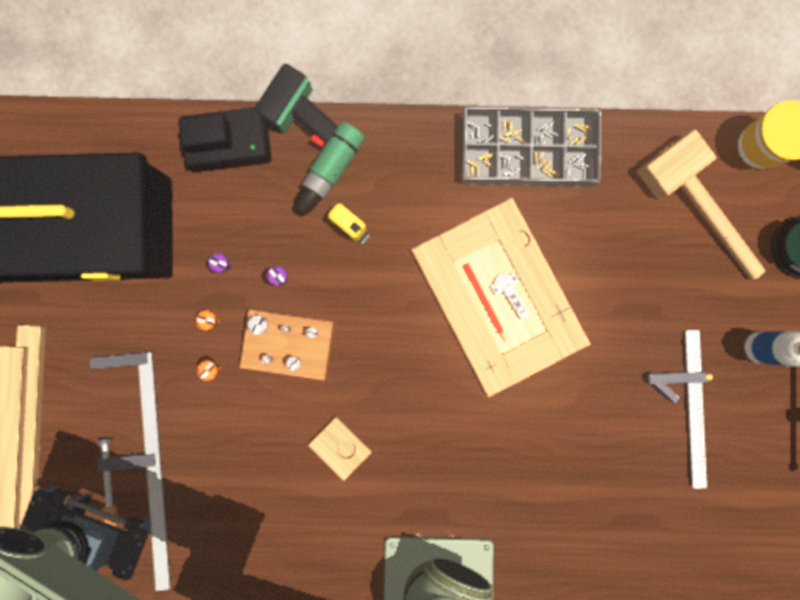

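View pics/scene.png

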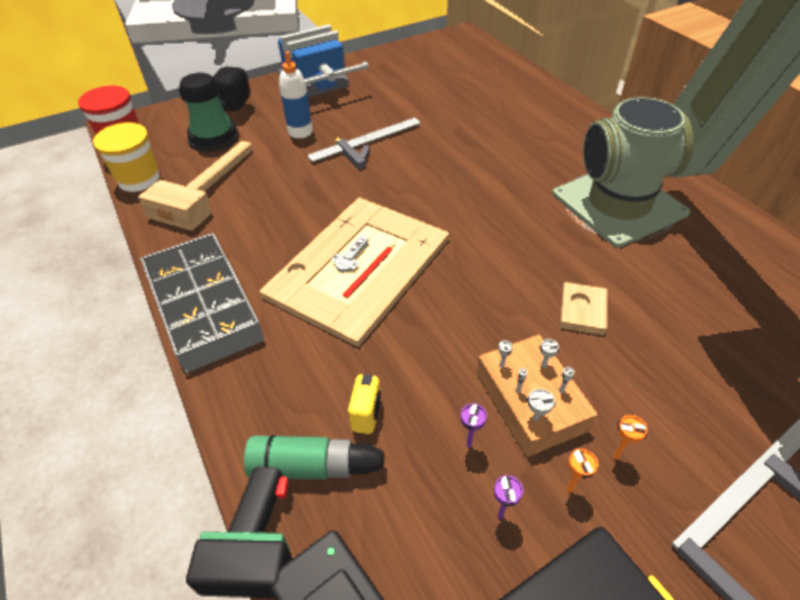

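The top view shows the wide plain-steel bit at (257,324) and the larger cross at (561,313), on the same member as the bored cup at (525,238). The smaller cross is at (490,367). The scene view shows the same bit at (541,402) and the two crosses at about (346,222) and (425,241). I'll enlarge both regions.

```bash
python3 - <<'E'
from h import *
def crop(n,u0,v0,w,h,s): return cv2.resize(load(n)['pixels'][v0:v0+h,u0:u0+w,::-1],(w*s,h*s),interpolation=cv2.INTER_CUBIC)
# 400x300 tiles
a=crop('top',150,190,80,60,5); b=crop('top',260,120,130,150,2)
c=crop('scene',300,205,80,60,5); d=crop('scene',160,120,133,100,3)
b=crop('top',300,180,80,60,5); d=crop('scene',195,125,100,60,4)
im=np.zeros((600,800,3),np.uint8)
im[:300,:400]=a;im[:300,400:]=b;im[300:,:400]=c;im[300:540,400:]=d
cv2.imwrite('pics/c.png',im)
f=load('top')
for p in[(257,324),(561,313),(525,238),(490,367),(145,200),(170,270),(218,262),(276,275),(206,320),(207,370),(348,222)]:
    print(p,px(f,p[0]*.64,p[1]*.64).round(0))
E
```

```text
(257, 324) [502. 341. 106.]
(561, 313) [ 538. -227.   18.]
(525, 238) [ 683. -157.    7.]
(490, 367) [431. -91.  21.]
(145, 200) [712. 531. 167.]
(170, 270) [603. 530.  23.]
(218, 262) [614. 420.  91.]
(276, 275) [593. 313.  91.]
(206, 320) [507. 436.  97.]
(207, 370) [417. 431.  98.]
(348, 222) [697. 185.  65.]
```

View pics/c.png

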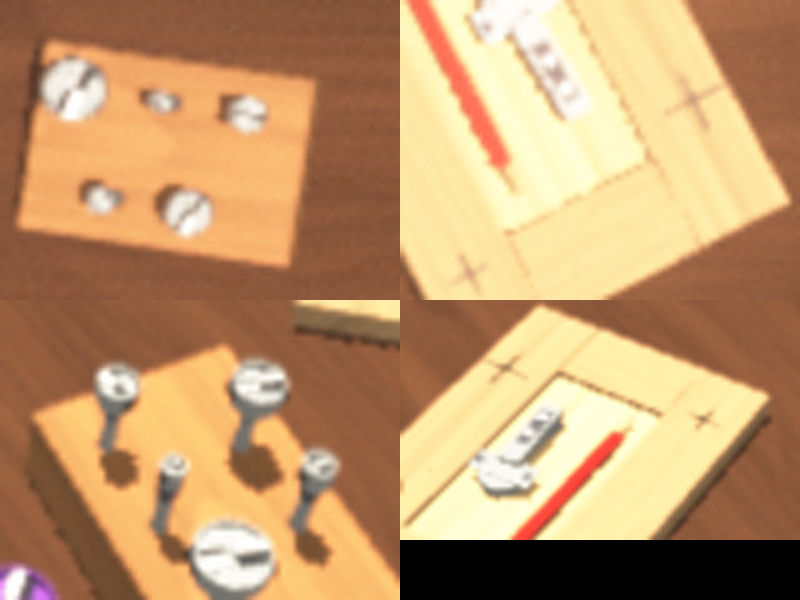

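The crops give these pixel positions in the full images:

| Target | Top image | Scene image |
|---|---|---|
| Widest bit, at a block corner | (164.8,207.8) | (346.8,255.8) |
| Large cross | (358.8,200) | (221.8,142) |

Next I'll triangulate both.

```bash
python3 - <<'E'
from h import *
t,s=load('top'),load('scene')
P=lambda f:f['intrinsics']@np.linalg.inv(f['cam_to_world'])[:3]
for n,a,b,z in(('bit',(164.4,207.4),(346.4,255.6),100),('mark',(358.4,199.6),(221.4,141.6),18)):
    X=cv2.triangulatePoints(P(t),P(s),np.array(a,float).reshape(2,1),np.array(b,float).reshape(2,1));X=X[:3,0]/X[3]
    print(n,X.round(1),px(t,*a,z).round(1),px(s,*b,z).round(1))
    R=np.c_[[-.9455,.3257,0],[.3257,.9455,0],[0,0,-1]]
    g=np.r_[X[:2],232]; print('shift units',(R.T@(g-env.state()['ee_pos'])/40).round(2))
E
```

```text
bit [501.6 343.9  96.2] [501.9 342.9 100. ] [503.  345.9 100. ]
shift units [-9.05 -2.15  0.  ]
mark [ 539.1 -225.    16.3] [ 539.6 -224.9   18. ] [ 538.8 -222.4   18. ]
shift units [-14.57 -15.29   0.  ]
```

Call:
send_rows --steps '[[[-0.6,-0.14,0,0,0.1],[-0.6,-0.14,0,0,0.1],[-0.6,-0.14,0,0,0.1],[-0.6,-0.14,0,0,0.1],[-0.6,-0.14,0,0,0.1]]]'

```text
time_s: 0.52
ee_pos: [292.3, 477.2, 232.3]
ee_rot: [-180.0, -0.0, 161.0]
force: [0.6, 0.1, -0.1]
gripper_width: 60.6
gripper_force: 0.0
```

Call:
send_rows --steps '[[[-0.6,-0.14,0,0,0.1],[-0.6,-0.14,0,0,0.1],[-0.6,-0.14,0,0,0.1],[-0.6,-0.14,0,0,0.1],[-0.6,-0.14,0,0,0.1]]]'

```text
time_s: 0.93
ee_pos: [396.7, 411.6, 232.3]
ee_rot: [-180.0, -0.0, 161.0]
force: [0.2, 0.2, -0.2]
gripper_width: 27.4
gripper_force: 0.0
```

Call:
send_rows --steps '[[[-0.6,-0.14,0,0,0.1],[-0.6,-0.14,0,0,0.1],[-0.6,-0.14,0,0,0.1],[0,0,0,0,0.1],[0,0,0,0,0.1]]]'

```text
time_s: 1.35
ee_pos: [459.1, 372.4, 232.1]
ee_rot: [-180.0, -0.1, 160.9]
force: [-0.1, -0.8, -0.3]
gripper_width: 9.1
gripper_force: 0.0
```

Call:
send_rows --steps '[[[-0.6,-0.15,0,0,0.1],[-0.64,-0.16,0,0,0.1],[0,0,0,0,0.1],[0,0,0.3,0,0.1],[0,0,0.4,0,0.1]]]'

```text
time_s: 1.77
ee_pos: [501.2, 346.4, 205.7]
ee_rot: [179.8, 0.1, 161.0]
force: [0.2, 0.1, -0.6]
gripper_width: 9.0
gripper_force: 0.0
```

```bash
python3 - <<'E'
from h import *
f=grab('top'); g=grab('scene')
im=np.hstack([cv2.resize(f['pixels'][160:280,110:210,::-1],(400,480),interpolation=cv2.INTER_CUBIC),cv2.resize(g['pixels'][170:290,290:390,::-1],(400,480),interpolation=cv2.INTER_CUBIC)])
cv2.imwrite('pics/d.png',im); print(env.state()['ee_pos'])
E
```

```text
[498.93739986 345.18783319 202.20188605]
```

View pics/d.png

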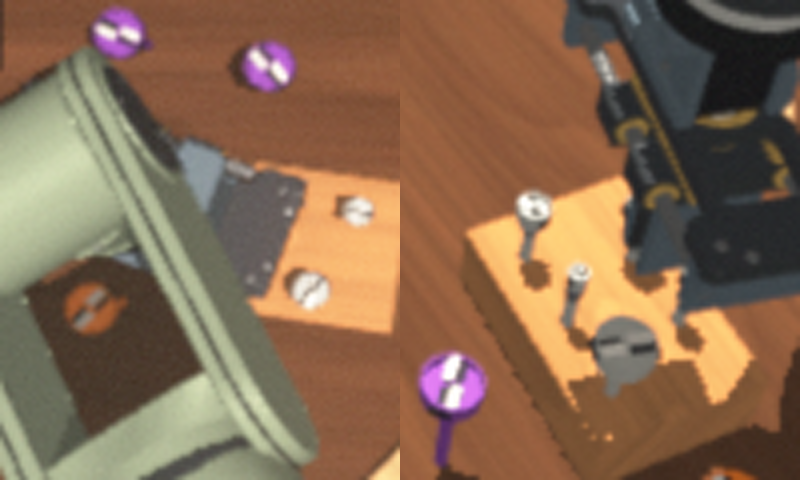

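The fingers stand above and to the right of the wide bit, which is at (625,350) in the right crop, and nothing has been disturbed. I'll check the projected fingertip position against the image before going down.

```bash
python3 - <<'E'
from h import *
s=load('scene');P=s['intrinsics']@np.linalg.inv(s['cam_to_world'])[:3]
for X in([500,345.5,202],[500,345.5,183],[500,345.5,125],[502,344.5,100]):
    q=P@np.r_[X,1]; q=q[:2]/q[2]; print(X,((q-[290,170])*4+[400,0]).round(0), q.round(1))
print(env.state()['ee_pos'],[px(s,u,v).round(0).tolist() for u,v in((357,238),(353,228),(360,225),(371,245))])
E
```

```text
[500, 345.5, 202] [666. 228.] [356.4 226.9]
[500, 345.5, 183] [658. 250.] [354.6 232.6]
[500, 345.5, 125] [638. 314.] [349.4 248.6]
[502, 344.5, 100] [625. 340.] [346.3 254.9]
[498.93739986 345.18783319 202.20188605] [[424.0, 300.0, 52.0], [520.0, 354.0, 223.0], [541.0, 382.0, 278.0], [544.0, 418.0, 267.0]]
```

Call:
send_rows --steps '[[[-0.04,-0.01,0.5,0,0.1],[0,0,0.5,0,0.1],[0,0,0.35,0,0.1],[0,0,0.15,0,0.1],[0,0,0,0,0.1]]]'

```text
time_s: 2.28
ee_pos: [501.6, 344.7, 143.8]
ee_rot: [-179.9, -0.1, 161.0]
force: [0.8, 0.5, -0.0]
gripper_width: 9.5
gripper_force: 0.0
```

Call:
send_rows --steps '[[[0,0,0,0,0.1],[0,0,0,0,0.1],[0,0,0,0,0.1],[0,0,0,0,0.1],[0,0,0,0,0.1]]]'

```text
time_s: 2.7
ee_pos: [503.0, 344.6, 145.5]
ee_rot: [179.9, 0.0, 161.0]
force: [-0.2, -0.5, -0.0]
gripper_width: 8.8
gripper_force: 0.0
```

Call:
send_rows --steps '[[[0,0,0.08,0,0.1],[0,0,0,0,0.1],[0,0,0,0,0.1],[0,0,0,0,0.1],[0,0,0,0,0.1]]]'

```text
time_s: 3.12
ee_pos: [502.8, 344.4, 141.5]
ee_rot: [180.0, 0.0, 161.0]
force: [0.3, -0.5, 0.8]
gripper_width: 9.0
gripper_force: 0.0
```

```bash
python3 - <<'E'
from h import *
g=grab('scene')
cv2.imwrite('pics/e.png',cv2.resize(g['pixels'][190:290,300:400,::-1],(600,600),interpolation=cv2.INTER_CUBIC))
E
```

```text
(no output)
```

View pics/e.png

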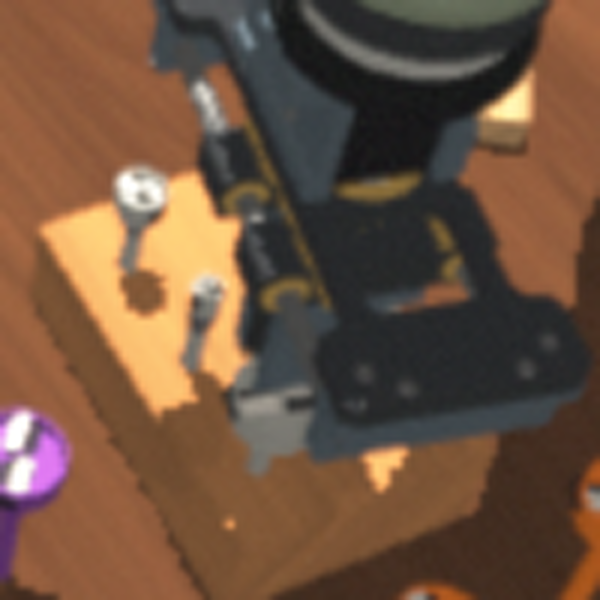

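Call:
send_rows --steps '[[[0,0,0,0,0.1],[0,0,0,0,0.1],[0,0,0,0,0.1],[0,0,0,0,0.1],[0,0,0,0,0.1]]]'

```text
time_s: 3.58
ee_pos: [502.8, 344.4, 141.5]
ee_rot: [180.0, -0.0, 161.0]
force: [0.4, 0.3, 0.6]
gripper_width: 9.3
gripper_force: 0.0
```

Call:
send_rows --steps '[[[0,0,0,0,0.1],[0,0,0,0,0.1],[0,0,0,0,0.1],[0,0,0,0,0.1],[0,0,0,0,0.1]]]'

```text
time_s: 4.0
ee_pos: [502.8, 344.4, 141.6]
ee_rot: [180.0, -0.0, 161.0]
force: [-0.0, -0.5, 0.5]
gripper_width: 9.3
gripper_force: 0.0
```

Call:
send_rows --steps '[[[0,0,0,0,0.1],[0,0,0,0,0.1],[0,0,0,0,0.1],[0,0,0,0,0.1],[0,0,0,0,0.1]]]'

```text
time_s: 4.42
ee_pos: [502.8, 344.4, 141.6]
ee_rot: [180.0, 0.0, 161.0]
force: [0.5, 0.2, -0.2]
gripper_width: 9.1
gripper_force: 0.0
```

Call:
send_rows --steps '[[[0,0,0,0,0.1],[0,0,0,0,0.1],[0,0,0,0,0.1],[0,0,0,0,0.1],[0,0,0,0,0.1]]]'

```text
time_s: 4.83
ee_pos: [502.8, 344.4, 141.6]
ee_rot: [180.0, 0.0, 161.0]
force: [-0.4, -0.3, -0.4]
gripper_width: 9.3
gripper_force: 0.0
```

The picture shows the fingertips directly above the wide bit, whose head is half hidden at about (270,410), with a clear gap. The hold is long enough. Now I'll rise and travel to the cross.

Call:
send_rows --steps '[[[0,0,-0.5,0,0.1],[0,0,-0.6,0,0.1],[0,0,-0.6,0,0.1],[0,0,-0.6,0,0.1],[0,0,0,0,0.1]]]'

```text
time_s: 5.25
ee_pos: [504.9, 345.8, 239.0]
ee_rot: [179.5, 0.3, 161.0]
force: [0.7, 0.1, -0.3]
gripper_width: 8.8
gripper_force: 0.0
```

Call:
send_rows --steps '[[[-0.27,-0.65,0,0,0.1],[-0.27,-0.65,0,0,0.1],[-0.27,-0.65,0,0,0.1],[-0.27,-0.65,0,0,0.1],[-0.27,-0.65,0,0,0.1]]]'

```text
time_s: 5.67
ee_pos: [511.1, 202.6, 232.9]
ee_rot: [-180.0, -0.0, 161.0]
force: [0.3, -0.2, 0.3]
gripper_width: 9.3
gripper_force: 0.0
```

Call:
send_rows --steps '[[[-0.27,-0.65,0,0,0.1],[-0.27,-0.65,0,0,0.1],[-0.27,-0.65,0,0,0.1],[-0.27,-0.65,0,0,0.1],[-0.27,-0.65,0,0,0.1]]]'

```text
time_s: 6.08
ee_pos: [519.8, 62.0, 233.0]
ee_rot: [-180.0, -0.0, 161.0]
force: [0.1, 0.7, -0.9]
gripper_width: 9.3
gripper_force: 0.0
```

Call:
send_rows --steps '[[[-0.27,-0.65,0,0,0.1],[-0.27,-0.65,0,0,0.1],[-0.27,-0.65,0,0,0.1],[-0.27,-0.65,0,0,0.1],[-0.27,-0.65,0,0,0.1]]]'

```text
time_s: 6.5
ee_pos: [528.5, -78.4, 233.0]
ee_rot: [180.0, -0.0, 161.0]
force: [1.0, 1.1, -0.4]
gripper_width: 8.9
gripper_force: 0.0
```

Call:
send_rows --steps '[[[-0.27,-0.65,0,0,0.1],[-0.27,-0.65,0,0,0.1],[-0.27,-0.65,0,0,0.1],[0,0,0,0,0.1],[0,0,0,0,0.1]]]'

```text
time_s: 6.92
ee_pos: [533.8, -162.4, 232.7]
ee_rot: [180.0, -0.1, 160.8]
force: [0.8, -0.0, -0.5]
gripper_width: 9.1
gripper_force: 0.0
```

Call:
send_rows --steps '[[[-0.31,-0.71,0,0,0.1],[-0.32,-0.71,0,0,0.1],[0,0,0,0,0.1],[0,0,0,0,0.1],[0,0,0,0,0.1]]]'

```text
time_s: 7.33
ee_pos: [539.2, -222.0, 233.1]
ee_rot: [179.9, -0.1, 161.0]
force: [0.0, 0.3, -0.1]
gripper_width: 8.9
gripper_force: 0.0
```

Call:
send_rows --steps '[[[0,0,0.5,0,0.1],[0,0,0.7,0,0.1],[0,0,0.7,0,0.1],[0,0,0.6,0,0.1],[0,0,0,0,0.1]]]'

```text
time_s: 7.75
ee_pos: [536.3, -220.1, 128.9]
ee_rot: [179.9, -0.6, 161.1]
force: [-0.4, 0.2, -0.2]
gripper_width: 9.2
gripper_force: 0.0
```

Call:
send_rows --steps '[[[0,0,0.5,0,0.1],[0,0,0.3,0,0.1],[0,0,0,0,0.1],[0,0,0,0,0.1],[0,0,0,0,0.1]]]'

```text
time_s: 8.17
ee_pos: [540.5, -223.1, 103.2]
ee_rot: [-180.0, 0.2, 161.0]
force: [0.3, 0.8, 0.8]
gripper_width: 9.4
gripper_force: 0.0
```

```bash
python3 - <<'E'
from h import *
g=grab('scene'); f=grab('top')
c=lambda g,u,v:cv2.resize(g['pixels'][v:v+80,u:u+80,::-1],(400,400),interpolation=cv2.INTER_CUBIC)
cv2.imwrite('pics/f.png',np.hstack([c(g,180,100),c(f,310,150)])); print(env.state()['ee_pos'])
E
```

```text
[ 540.37607335 -223.3381544   103.12819193]
```

View pics/f.png

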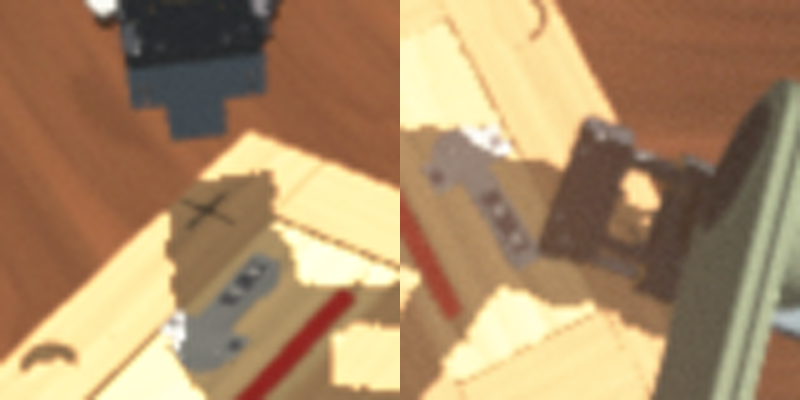

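The cross at (208,210) is clear, with the fingertips above it at about (198,130). The door is undisturbed. I'll go down to about 2 cm and hold.

Call:
send_rows --steps '[[[0.03,-0.03,0.4,0,0.1],[0,0,0.4,0,0.1],[0,0,0.2,0,0.1],[0,0,0.1,0,0.1],[0,0,0,0,0.1]]]'

```text
time_s: 8.68
ee_pos: [537.8, -223.9, 57.2]
ee_rot: [180.0, -0.0, 161.0]
force: [-0.7, 0.3, 1.0]
gripper_width: 9.1
gripper_force: 0.0
```

Call:
send_rows --steps '[[[0,0,0,0,0.1],[0,0,0,0,0.1],[0,0,0,0,0.1],[0,0,0,0,0.1],[0,0,0,0,0.1]]]'

```text
time_s: 9.1
ee_pos: [538.2, -224.1, 58.0]
ee_rot: [180.0, 0.0, 161.0]
force: [-0.8, -1.0, 0.1]
gripper_width: 9.2
gripper_force: 0.0
```

Call:
send_rows --steps '[[[0,0,0,0,0.1],[0,0,0,0,0.1],[0,0,0,0,0.1],[0,0,0,0,0.1],[0,0,0,0,0.1]]]'

```text
time_s: 9.52
ee_pos: [537.9, -224.0, 57.5]
ee_rot: [180.0, -0.0, 161.0]
force: [-0.2, 0.0, -0.5]
gripper_width: 9.4
gripper_force: 0.0
```

Call:
send_rows --steps '[[[0,0,0,0,0.1],[0,0,0,0,0.1],[0,0,0,0,0.1],[0,0,0,0,0.1],[0,0,0,0,0.1]]]'

```text
time_s: 9.93
ee_pos: [538.0, -224.0, 57.5]
ee_rot: [180.0, -0.0, 161.0]
force: [0.3, 0.5, -0.1]
gripper_width: 9.4
gripper_force: 0.0
```

Call:
send_rows --steps '[[[0,0,0,0,0.1],[0,0,0,0,0.1],[0,0,0,0,0.1],[0,0,0,0,0.1],[0,0,0,0,0.1]]]'

```text
time_s: 10.35
ee_pos: [538.0, -224.0, 57.5]
ee_rot: [180.0, -0.0, 161.0]
force: [0.5, 0.0, 0.8]
gripper_width: 9.0
gripper_force: 0.0
```

Call:
send_rows --steps '[[[0,0,0,0,0.1],[0,0,0,0,0.1],[0,0,0,0,0.1],[0,0,0,0,0.1],[0,0,0,0,0.1]]]'

```text
time_s: 10.77
ee_pos: [538.0, -224.0, 57.5]
ee_rot: [180.0, 0.0, 161.0]
force: [0.4, 1.3, -0.3]
gripper_width: 9.0
gripper_force: 0.0
```

```bash
python3 - <<'E'
from h import *
g=grab('scene')
cv2.imwrite('pics/g.png',cv2.resize(g['pixels'][90:190,170:270,::-1],(600,600),interpolation=cv2.INTER_CUBIC)); print(env.state()['ee_pos'])
E
```

```text
[ 537.99322903 -224.01705433   57.52158928]
```

View pics/g.png

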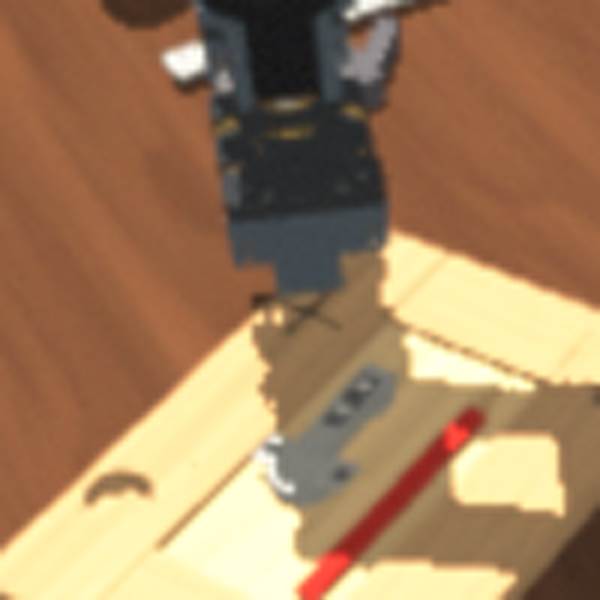

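The fingertips at (308,290) hover just above the cross at about (308,312), and nothing has moved. Handing in.

```bash
python3 -c "
from workcell import env
print(env.job_done())"
```

```text
the job is handed in; nothing more can be done
None
```

The arm pointed at the 35 mm bit for over two seconds, then at the second hinge-cup cross. I handed the job in while it was still pointing there; the last picture showed nothing moved at the door, and the hand-in returned no verdict.

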